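Put the balance check weights away and park their tray

TASK

The balance check is finished: put each of the three steel weights (round, bar, hexagonal) back into its own bay of the tray, the one marked with its outline, sitting flat on the bay floor, and set them down rather than dropping them. Load the tray where it stands, drawn out; when all three weights are in, push it along its rail away from the robot until it is fully home against the stop, and leave the other things on the bench alone.

Things in the scene. Friction and masses are not known exactly. Their poses are not given: they have to be found in the camera images.
- round_weight: plain steel round check weight, standing: body 44 mm diameter and 45 mm high, then a narrow neck and on top a knob 28 mm in diameter between 67 and 84 mm height; 86 mm high in all, about 0.6 kg. Origin: centre of its underside, z up.
- bar_weight: plain steel bar check weight, lying: block 95 (x) x 34 (y) x 24 (z) mm with a raised handle on top: a bar 72 mm long (x), 12 mm wide (y), from 52 to 64 mm height, on two posts 31 mm either side of the centre; about 0.7 kg. Origin: centre of its underside, z up.
- hex_weight: plain steel hexagonal check weight: 50 mm across flats, 58 mm across corners, 30 mm high, with an upright lifting lug on top 34 (x) x 12 (y) mm that reaches 66 mm height; about 0.55 kg. Origin: centre of its underside, z up.
- bay_round (a point): centre of the floor of the round weight's bay in the grey tray, marked with a black disc on its floor and a smaller one on the white label plate on the tray's far lip. x along the rail away from the robot, y along the row of bays, z up. Each bay is open on top, 106 (x) x 76 (y) mm inside, walls 4 mm thick rise 14 mm over its floor; bays lie 80 mm apart, floors 18 mm above the bench.
- bay_bar (a point): the same point of the bar weight's bay (the middle one), marked with a black rectangle. Same axes and sizes.
- bay_hex (a point): the same point of the hexagonal weight's bay, marked with a black hexagon. Same axes and sizes.
- tray_handle (a point): middle of the steel push handle on the robot's side of the tray: a round bar of 12 mm diameter and 90 mm length along the tray's y, its axis 32 mm above the bench and 95 mm from the bay centres (38 mm from the tray's front wall). It moves with the tray; same axes as the bays.
- tray (a joint): how far the tray has slid along its rail away from the robot, m: 0 fully out, 0.120 fully home against the dark stop block at the rail's far end. It slides stiffly (about 3 N) and stays where it is left.
- stopper: bystander: tapered cork stopper, 26 mm diameter, 28 mm high. Origin: centre of its underside.
- cork_ring: bystander: flat cork flask ring, 84 mm diameter, 28 mm high. Origin: centre of its underside.
- beaker: bystander: glass beaker, 72 mm diameter, 95 mm high. Origin: centre of its underside.
- reagent_jar: bystander: amber jar with black cap, 64 mm diameter, 120 mm high. Origin: centre of its underside.
- wash_bottle: bystander: white bottle with red cap, 68 mm diameter, 170 mm high. Origin: centre of its underside.
- pipette_filler: bystander: white and red pipette filler lying, 165 mm long, 32 mm high. Origin: underside of its handle, x along it.
- spatula: bystander: steel laboratory spatula with a wooden grip, lying, 163 mm long (x), 18 mm wide, 10 mm high. Origin: its middle, on the underside.

How it is judged:
By the outcome, as a careful person would: the job done as asked, in the order asked, and still so for the second after the job is handed in, with the robot touching nothing.
It also fails if it takes over 72 s, if anything falls off the work surface, if the arm or the gripper's body presses on something with over 40 N, if the wrist force passes 120 N, or if a joint passes its speed limit or range.

ROBOT

A 6-joint arm with a two-finger parallel gripper is mounted at the origin on the work surface. World frame = base frame: x ahead of the robot, y to its left, z up, the work surface at z = 0. Lengths are in m, angles in rad, forces in N, time in s.
With the tool pointing down it reaches from about 0.35 to 0.85 m from the base axis. Payload 8.1 kg.
Tool frame: the origin (TCP) lies on the centre line of the jaws, within the pads' length; the fingertips stand 17 mm ahead of it and the grasp point (between the pads) lies 2 mm behind it; z points along the fingers, y is the line along which they close (so a half turn about z gives the same grasp; the last joint's range is limited). The gripper opens to 93 mm and grips with 3 to 60 N. Pads are 15 mm wide; open, the fingers measure 128 mm over their backs; the gripper's body (75 mm by 188 mm) begins 65 mm behind the grasp point.
Start: joints at [-1.294, 0.13, 1.488, -0, 1.523, -0.085], TCP at [0.212, -0.561, 0.236] pointing down, gripper open.
Joint ranges: [-2.96, 2.96], [-0.89, 2.26], [0.02, 2.5], [-1.34, 4.48], [0, 2.73], [-2.66, 2.66]. Speed limits (rad/s): [2.39, 2.39, 2.79, 3.14, 3.14, 3.14].

INTERFACE

Orientations are given as a rotation vector (axis times angle).
In Python, from plant import telemetry, viewer, order gives the robot as it stands.
- The arm moves only by the tool send_rows, never from a script. Its argument "plan" is a list that holds one entry, the list of rows, each a list of 5 numbers: the closure, from -1 (fully open) to 1 (shut), then the shift along the world's x, y, z normalised to -1 to 1, where 1 is 0.2 m, then the turn about the world's z normalised to -1 to 1, where 1 is 60 degrees. A call has 1 to 20 rows; each row is the pose to reach, as a shift and turn from the pose commanded when the call began; what a row does not reach only later rows make up. A row lasts 1/12 s, in which the tool goes at most 41.7 mm and 7.16 degrees, less where a joint would pass 70% of its speed; a pose out of reach is approached as far as the arm can. A call with a number of a shift or a turn outside -1 to 1 is refused whole. A call with a gripper value outside its range is refused whole. The fingers move at their own pace and stop on an object; "force" is the grip in N (left out, the last holds). Time passes only in rows, so rows that repeat a pose let the fingers close. It gives the time, the measured TCP pose, the force, the opening and the grip force at its end, in the units of the state.
- telemetry.read_state(): the state, without advancing time (a new reading comes with each control period).
- viewer.read_camera(name): name is "scene" or "top" or "wrist"; returns (picture, depth): 420x560x3 uint8, blue, green, red; 420x560 float32, m along the optical axis (not along the pixel's ray), 0 where there is no reading.
- viewer.calibration(name): a dict with "camera_matrix" (3x3 intrinsics, pixels), "extrinsics" (4x4, takes a point from camera to world coordinates); the wrist camera has in their place "hand_eye" (4x4, takes a point from camera to tool coordinates, whose origin is the TCP and whose axes are the flange's). Camera axes: x right, y up, looking along -z (the intrinsics and any distortion apply to the point x, -y, -z); pixel columns grow to the right and rows downward; lengths in m; the calibration is good to about 2 mm. A picture is of the moment at which its call begins: read the wrist's pose just before it. calibration takes no time and is no camera call.
- order.close_job(): hands the job in; it is judged then, once.
The state is a dict: "t": time; "q": joint angles; "dq": joint speeds; "joint_torque": joint torques, N m; "tool_pos": TCP position; "orientation": TCP orientation; "force": force on the tool from outside, world axes, zero at the start; "wrist_torque": the same for the moment, N m; "opening": finger opening in m; "gripper_force": force on a finger pad.
Only numpy, scipy, OpenCV 4.12 (cv2) and the standard library are available. Lean on these libraries where they do the work, as an engineer would, in place of code of your own. Each camera call takes 0.05 s, during which the arm holds its last target. There are 200 camera calls.

## Working session

There is one attempt and no reset: what is moved stays moved. The work goes in short steps, Python scripts to look and compute and a tool call to move; the robot and the scene stay as the last step left them, time stands still between calls to the robot, and variables do not carry over. Pictures are saved under pics/ and viewed, at most 10 in all, crops included, and the job is handed in when it is done.

Besides the shell and the picture viewer there is one more tool, called after "Call:" by a JSON object that holds its "name" and its "arguments". send_rows: Moves the arm, as the interface text tells. Scaled input: -1 to 1 covers 0.2 m each way for a shift and 60 degrees each way for a turn. Its arguments: {"type":"object","properties":{"plan":{"type":"array"},"force":{"type":"number"}},"required":["plan"]}

```bash
mkdir -p pics; ls
cat > h.py <<'E'
import numpy as np, cv2
from plant import telemetry, viewer, order
from scipy.spatial.transform import Rotation as R
def grab(n):
    s=telemetry.read_state(); p,d=viewer.read_camera(n); c=viewer.calibration(n)
    K=np.array(c["camera_matrix"])
    if "extrinsics" in c: T=np.array(c["extrinsics"])
    else:
        W=np.eye(4); W[:3,:3]=R.from_rotvec(s["orientation"]).as_matrix(); W[:3,3]=s["tool_pos"]
        T=W@np.array(c["hand_eye"])
    return p,d,K,T,c
def cloud(d,K,T):
    v,u=np.mgrid[:d.shape[0],:d.shape[1]]
    P=np.stack([(u-K[0,2])/K[0,0]*d,-(v-K[1,2])/K[1,1]*d,-d],-1)
    return P@T[:3,:3].T+T[:3,3]
def ray(u,v,z,K,T):
    r=T[:3,:3]@np.array([(u-K[0,2])/K[0,0],-(v-K[1,2])/K[1,1],-1]); o=T[:3,3]
    return o+r*(z-o[2])/r[2]
E
python3 - <<'E'
from h import *
for n in("scene","top","wrist"):
    p,d,K,T,c=grab(n); cv2.imwrite(f"pics/{n}0.png",p); np.savez(f"{n}0.npz",p=p,d=d,K=K,T=T)
    print(n,K.round(1).tolist(),T.round(3).tolist(),[k for k in c],c.get("distortion"))
print(telemetry.read_state())
E
```

```text
pics
scene [[381.9, 0.0, 272.3], [0.0, 381.9, 211.9], [0.0, 0.0, 1.0]] [[0.792, -0.42, 0.443, 1.08], [0.61, 0.537, -0.583, -0.743], [0.007, 0.732, 0.682, 0.904], [0.0, 0.0, 0.0, 1.0]] ['camera_matrix', 'extrinsics'] None
top [[384.2, 0.0, 282.2], [0.0, 384.2, 206.2], [0.0, 0.0, 1.0]] [[0.016, 0.997, -0.082, 0.456], [-1.0, 0.017, 0.008, 0.005], [0.01, 0.082, 0.997, 1.019], [0.0, 0.0, 0.0, 1.0]] ['camera_matrix', 'extrinsics'] None
wrist [[368.7, 0.0, 278.4], [0.0, 368.7, 208.1], [0.0, 0.0, 1.0]] [[0.355, 0.905, 0.235, 0.277], [-0.935, 0.343, 0.089, -0.535], [-0.0, -0.251, 0.968, 0.384], [0.0, 0.0, 0.0, 1.0]] ['camera_matrix', 'hand_eye'] None
{'t': 0.15, 'q': array([-1.29437856e+00,  1.31022206e-01,  1.48901301e+00,  7.72967307e-06,
        1.52303288e+00, -8.53628553e-02]), 'dq': array([-0.00067727, -0.00291931, -0.00340957,  0.00129444, -0.00043877,
        0.00017077]), 'joint_torque': array([ 1.93980093e-03, -5.60474718e+01, -4.92334950e+01,  7.67794135e-02,
        3.06298106e-02, -1.15186804e-04]), 'tool_pos': array([ 0.21229283, -0.56073651,  0.23481665]), 'orientation': array([-3.08888877e+00, -5.64924629e-01,  2.08889549e-04]), 'force': array([-0.07358029,  0.77228768,  0.29506239]), 'wrist_torque': array([-0.00195581,  0.02582446, -0.01459902]), 'gripper_force': 0.0, 'opening': 0.09304919575270443}
```

View pics/top0.png

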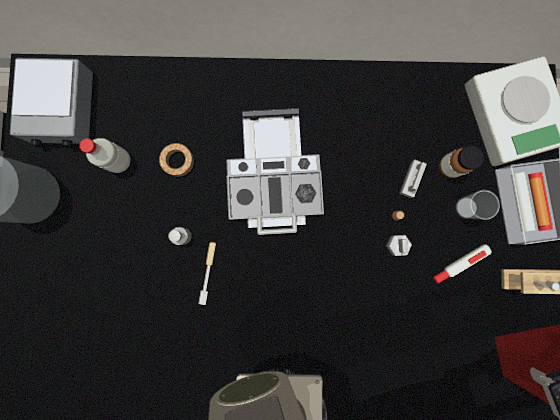

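View pics/scene0.png

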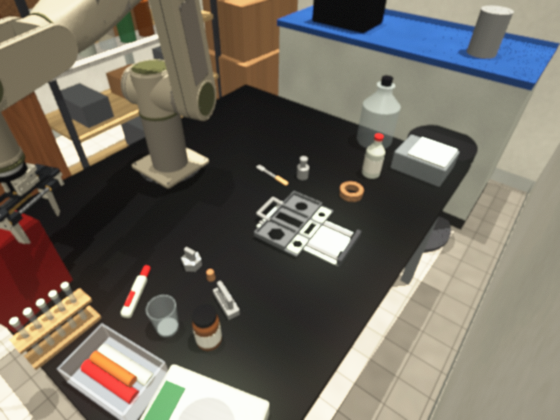

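The top view shows the round weight at (179,236), bar at (413,178), hex at (400,245) and stopper at (398,215). The tray bays are at about (245,197), (275,195) and (306,194), with the handle at (277,231). The scene view agrees: tray drawn out, stop at the far end.

```bash
cat > m.py <<'E'
from h import *
def comps(name,boxes,thr=60):
    z=np.load(name); p,d,K,T=z["p"],z["d"],z["K"],z["T"]; C=cloud(d,K,T)
    for nm,(u0,v0,u1,v1) in boxes.items():
        c=C[v0:v1,u0:u1]; g=p[v0:v1,u0:u1].max(2); m=(g>thr)&(d[v0:v1,u0:u1]>0)
        h=c[m]; hi=np.percentile(h[:,2],97)
        t=h[h[:,2]>hi-.012]
        r=cv2.minAreaRect((t[:,:2]*1000).astype(np.float32))
        print(nm,"n",m.sum(),"zmax",hi.round(4),"topmean",t.mean(0).round(4),len(t),"rect",np.round(r[0],1),np.round(r[1],1),round(r[2],1))
        r=cv2.minAreaRect((h[:,:2]*1000).astype(np.float32)); print("   all",np.round(r[0],1),np.round(r[1],1),round(r[2],1))
    return p,d,K,T,C
E
python3 - <<'E'
from m import *
p,d,K,T,C=comps("top0.npz",dict(round=(165,222,195,250),bar=(398,155,430,202),hex=(384,230,416,260)))
g=C[300:330,350:450,2]; print("bench z",np.median(g),g.std())
# black bay marks & handle
g=cv2.cvtColor(p,cv2.COLOR_BGR2GRAY)
for nm,(u,v) in dict(r=(245,197),b=(275,195),h=(306,194)).items():
    w=g[v-20:v+20,u-13:u+13]; m=(w<70).astype(np.uint8)
    n,l,s,ce=cv2.connectedComponentsWithStats(m); k=l[20,13]; cu,cv_=ce[k]+[u-13,v-20]
    print(nm,s[k],cu,cv_,"floor ray",ray(cu,cv_,.018,K,T).round(4),"depth",C[round(cv_),round(cu)].round(4))
for u in(262,277,292): 
    print([ (v,C[v,u].round(3).tolist(),int(g[v,u])) for v in range(215,237,2)])
crop=np.hstack([cv2.resize(p[100:240,215:335],None,fx=3.2,fy=3.2,interpolation=cv2.INTER_CUBIC),cv2.resize(p[150:262,380:435],(220,448),interpolation=cv2.INTER_CUBIC)])
cv2.imwrite("pics/crop1.png",crop)
E
```

```text
round n 327 zmax 0.0873 topmean [0.4558 0.2566 0.0845] 112 rect [455.7 256.9] [24.2 27.5] 0.9
   all [457.5 266.3] [44.7 62.4] 2.3
bar n 573 zmax 0.0667 topmean [ 0.616  -0.3451  0.0638] 160 rect [ 616.9 -346.4] [13.2 73.1] 69.3
   all [ 621.9 -348.5] [ 39.2 107.6] 65.7
hex n 412 zmax 0.0683 topmean [ 0.4412 -0.3057  0.0658] 81 rect [ 441.6 -307.1] [32.5 12.8] 4.0
   all [ 442.1 -311.7] [66.9 52.7] 89.6
bench z 0.0007569135536384941 0.07181090293663599
r [   0    0   26   40 1023] 244.5307917888563 196.61094819159337 floor ray [0.5613 0.0963 0.018 ] depth [0.5603 0.0951 0.0175]
b [  0   0  26  40 951] 274.5205047318612 194.7097791798107 floor ray [0.5677 0.0179 0.018 ] depth [0.5667 0.0166 0.0203]
h [  0   0  26  40 957] 305.50992685475444 193.5548589341693 floor ray [ 0.5721 -0.0632  0.018 ] depth [ 0.5706 -0.0643  0.0212]
[(215, [0.514, 0.05, 0.019], 145), (217, [0.508, 0.049, 0.032], 159), (219, [0.504, 0.05, 0.005], 203), (221, [0.499, 0.05, 0.008], 198), (223, [0.493, 0.05, 0.009], 174), (225, [0.488, 0.05, 0.006], 179), (227, [0.483, 0.05, 0.001], 22), (229, [0.478, 0.049, 0.00
[... 170 characters left out ...]
 174), (219, [0.505, 0.01, 0.005], 231), (221, [0.499, 0.01, 0.008], 227), (223, [0.494, 0.01, 0.008], 227), (225, [0.489, 0.01, 0.008], 232), (227, [0.484, 0.01, 0.002], 4), (229, [0.478, 0.01, 0.037], 130), (231, [0.473, 0.01, 0.038], 228), (233, [0.467, 0.01, 0.04], 155), (235, [0.463, 0.01, 0.001], 14)]
[(215, [0.514, -0.028, 0.031], 183), (217, [0.509, -0.028, 0.031], 169), (219, [0.504, -0.028, 0.031], 157), (221, [0.499, -0.028, 0.031], 164), (223, [0.494, -0.028, 0.032], 165), (225, [0.489, -0.028, 0.033], 135), (227, [0.484, -0.03, 0.001], 105), (229, [0.478, -0.028, 0.036], 201), (231, [0.473, -0.028, 0.039], 191), (233, [0.469, -0.03, 0.003], 2), (235, [0.463, -0.03, -0.003], 14)]
```

View pics/crop1.png

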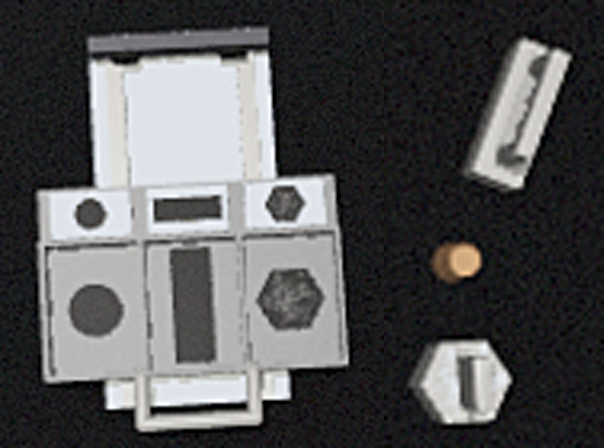

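The crop confirms that each bay mark matches its weight. The hex weight's lug runs roughly along x and the bar is tilted by about -20°. I'll refine the marks in code and move over the hex for a close look.

Run:
```python
from m import *
z=np.load("top0.npz"); p,d,K,T=z["p"],z["d"],z["K"],z["T"]
g=cv2.cvtColor(p,cv2.COLOR_BGR2GRAY)
g=cv2.resize(g,None,fx=4,fy=4,interpolation=cv2.INTER_CUBIC)
for t in(90,110):
  P={}
  for nm,(u,v) in dict(r=(245,197),b=(275,195),h=(306,194)).items():
    w=g[4*v-72:4*v+72,4*u-46:4*u+46]; m=(w<t).astype(np.uint8)
    n,l,s,ce=cv2.connectedComponentsWithStats(m); k=1+np.argmax([ (s[i,4] if s[i,0]>0 and s[i,0]+s[i,2]<92 else 0) for i in range(1,n)])
    c=(ce[k]+[4*u-46,4*v-72]-1.5)/4; P[nm]=ray(*c,.018,K,T)[:2]; 
    print(t,nm,s[k]/4,c.round(2),P[nm].round(4))
  e=P['r']-P['h']; print("pitch",np.linalg.norm(e)/2,"yaw",np.degrees(np.arctan2(-e[0],e[1])))
```

```text
90 r [  3.5   10.25  16.    15.25 767.  ] [244.35 196.43] [0.5618 0.0968]
90 b [4.750e+00 5.000e-01 1.400e+01 3.550e+01 1.632e+03] [274.78 194.84] [0.5673 0.0173]
90 h [  1.     8.25  20.25  18.5  730.25] [305.75 193.15] [ 0.5732 -0.0638]
pitch 0.08050565186599451 yaw 4.073561968176991
110 r [  3.25  10.    16.75  16.   823.25] [244.37 196.51] [0.5616 0.0967]
110 b [4.50000e+00 2.50000e-01 1.45000e+01 3.57500e+01 1.72975e+03] [274.82 194.81] [0.5674 0.0172]
110 h [7.50000e-01 8.00000e+00 2.10000e+01 1.90000e+01 1.06575e+03] [305.39 193.04] [ 0.5735 -0.0629]
pitch 0.08001756775135395 yaw 4.271072799336031
```

Call:
{"name": "send_rows", "arguments": {"plan": [[[-1, 0.15, 0.15, 0, -0.05], [-1, 0.3, 0.3, 0, -0.1], [-1, 0.45, 0.45, 0, -0.15], [-1, 0.6, 0.6, 0, -0.2], [-1, 0.75, 0.75, 0, -0.25], [-1, 0.88, 0.88, 0, -0.28], [-1, 1, 1, 0, -0.28], [-1, 1, 1, 0, -0.28], [-1, 1, 1, 0, -0.28]]]}}

```text
t: 0.9
tool_pos: [0.4135, -0.3597, 0.2354]
orientation: [-3.139, -0.114, 0.001]
force: [-0.6, 0.0, 0.3]
opening: 0.0934
gripper_force: 0.0
```

Run:
```python
from m import *
p,d,K,T,c=grab("wrist"); np.savez("wrist1.npz",p=p,d=d,K=K,T=T); cv2.imwrite("pics/wrist1.png",p)
print(T.round(3).tolist()); C=cloud(d,K,T)
for q in((.4412,-.306),(.616,-.345)):
  m=(np.hypot(C[...,0]-q[0],C[...,1]-q[1])<.06)&(C[...,2]>.04)&(d>0)
  t=C[m]
  if len(t)>20:
    hi=np.percentile(t[:,2],95); t=t[t[:,2]>hi-.006]; r=cv2.minAreaRect((t[:,:2]*1000).astype(np.float32)); print(q,hi,len(t),t.mean(0).round(4),r)
    v,u=np.nonzero(m); print(u.min(),u.max(),v.min(),v.max())
```

```text
[[0.073, 0.965, 0.25, 0.483], [-0.997, 0.071, 0.019, -0.353], [0.001, -0.251, 0.968, 0.385], [0.0, 0.0, 0.0, 1.0]]
(0.4412, -0.306) 0.33629776189698 4392 [ 0.4353 -0.3466  0.335 ] ((434.9167175292969, -338.77569580078125), (4.587075233459473, 54.41437530517578), 3.941955327987671)
0 338 134 419
```

View pics/wrist1.png

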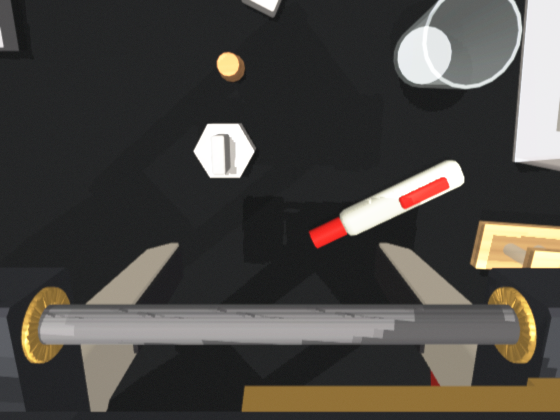

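The hex sits at (224,151) with its lug top near (220,153). The pipette filler's red tip is at (320,238), to the right and nearer the robot, so I'll descend with the fingers partly closed.

Run:
```python
from m import *
z=np.load("wrist1.npz"); p,d,K,T=z["p"],z["d"],z["K"],z["T"]; C=cloud(d,K,T)
def top(b,w=.005):
  u0,v0,u1,v1=b; c=C[v0:v1,u0:u1].reshape(-1,3); 
  c=c[(c[:,2]>.02)&(c[:,2]<.1)]; hi=np.percentile(c[:,2],96); t=c[c[:,2]>hi-w]
  return hi,len(t),t.mean(0).round(4),cv2.minAreaRect((t[:,:2]*1000).astype(np.float32))
print("hex lug",top((190,118,260,182)))
# two-view height check: lug centre px in both views
g=cv2.cvtColor(p,cv2.COLOR_BGR2GRAY)[118:182,190:260]; m=(g>120).astype(np.uint8)
c=max(cv2.findContours(m,0,2)[0],key=cv2.contourArea); M=cv2.moments(c); u,v=M['m10']/M['m00']+190,M['m01']/M['m00']+118
print("hex sil",u,v,cv2.minAreaRect(c),ray(u,v,.03,K,T).round(4), "lug px ray",ray(220,153,.066,K,T).round(4))
m=(C[...,2]>.008)&(C[...,2]<.06)&(p[...,2]>150)&(p[...,1]<60); print("red filler y max",C[m][:,:2].max(0),C[m][:,:2].min(0))
zt=np.load("top0.npz")
def line(K,T,u,v): r=T[:3,:3]@np.array([(u-K[0,2])/K[0,0],-(v-K[1,2])/K[1,1],-1]); return T[:3,3],r/np.linalg.norm(r)
# project wrist lug mean into both to triangulate by colour-free lug centre
def meas(zz,b):
  Cc=cloud(zz["d"],zz["K"],zz["T"]); u0,v0,u1,v1=b; s=Cc[v0:v1,u0:u1,2]; hi=np.percentile(s[(s<.1)],96)
  v,u=np.nonzero((s>hi-.008)&(s<.1)); return u.mean()+u0,v.mean()+v0
a=meas(zt,(384,230,416,260)); b=meas(z,(190,118,260,182)); o1,r1=line(zt["K"],zt["T"],*a); o2,r2=line(K,T,*b)
s=np.linalg.lstsq(np.stack([r1,-r2],1),o2-o1,rcond=None)[0]; print(a,b,"tri",(o1+r1*s[0]).round(4),(o2+r2*s[1]).round(4))
```

```text
hex lug (np.float64(0.06692872128010996), 546, array([ 0.4436, -0.3041,  0.0661]), ((443.3532409667969, -303.7575378417969), (32.85379409790039, 12.11013126373291), 4.538360118865967))
hex sil 223.71326743325938 150.00410194337974 ((33.5, 32.0), (54.0, 61.0), 90.0) [ 0.4444 -0.3039  0.03  ] lug px ray [ 0.4455 -0.3058  0.066 ]
red filler y max [ 0.43323891 -0.39467763] [ 0.34905242 -0.51552556]
(np.float64(404.3376623376623), np.float64(245.72727272727272)) (np.float64(218.21490467937608), np.float64(154.52512998266897)) tri [ 0.441  -0.3053  0.0682] [ 0.4443 -0.3046  0.0679]
```

Call:
{"name": "send_rows", "arguments": {"plan": [[[0, 0.08, 0.15, -0.1, 0], [0, 0.15, 0.28, -0.25, 0], [0, 0.155, 0.283, -0.4, 0], [0, 0.155, 0.283, -0.5, 0], [0, 0.155, 0.283, -0.58, 0], [0, 0.155, 0.283, -0.6, 0], [0, 0.155, 0.283, -0.6, 0], [0, 0.155, 0.283, -0.6, 0]]], "force": 40}}

```text
t: 1.62
tool_pos: [0.4431, -0.3057, 0.1164]
orientation: [3.139, 0.105, 0.0]
force: [0.0, -0.4, 0.7]
opening: 0.0478
gripper_force: 0.0
```

Run:
```python
from h import *
for i in range(3):
  s=telemetry.read_state(); print(s["tool_pos"],s["force"],s["opening"])
p,d,K,T,c=grab("wrist"); C=cloud(d,K,T); q=(.4436,-.304)
m=(np.hypot(C[...,0]-q[0],C[...,1]-q[1])<.04)&(C[...,2]>.055)&(C[...,2]<.075)&(d>0)
v,u=np.nonzero(m); print(u.min(),u.max(),v.min(),v.max())
t=C[m];print(t.mean(0),cv2.minAreaRect((t[:,:2]*1000).astype(np.float32)))
```

```text
[ 0.44309462 -0.30569821  0.11638745] [ 0.04041613 -0.35436963  0.69815024] 0.04777223440233322
[ 0.44309462 -0.30569821  0.11638745] [ 0.04041613 -0.35436963  0.69815024] 0.04777223440233322
[ 0.44309462 -0.30569821  0.11638745] [ 0.04041613 -0.35436963  0.69815024] 0.04777223440233322
266 287 204 264
[ 0.44510203 -0.30353519  0.06568099] ((443.6187438964844, -303.48297119140625), (34.11896514892578, 11.93405532836914), 4.202426433563232)
```

Call:
{"name": "send_rows", "arguments": {"plan": [[[0, 0, 0.008, -0.1, 0], [0, 0, 0.008, -0.2, 0], [0, 0, 0.008, -0.28, 0], [0, 0, 0.008, -0.31, 0], [0, 0, 0.008, -0.31, 0], [1, 0, 0.008, -0.31, 0], [1, 0, 0.008, -0.31, 0], [1, 0, 0.008, -0.31, 0], [1, 0, 0.008, -0.31, 0], [1, 0, 0.008, -0.31, 0], [1, 0, 0.008, -0.31, 0]]], "force": 40}}

```text
t: 2.58
tool_pos: [0.444, -0.3039, 0.0546]
orientation: [3.138, 0.108, 0.002]
force: [0.7, 8.8, -2.6]
opening: 0.0115
gripper_force: 40.0
```

Call:
{"name": "send_rows", "arguments": {"plan": [[[1, 0, 0, 0.1, 0], [1, 0, 0, 0.25, 0], [1, 0.02, 0.02, 0.4, 0], [1, 0.08, 0.12, 0.5, 0], [1, 0.16, 0.25, 0.55, 0], [1, 0.25, 0.4, 0.55, 0], [1, 0.35, 0.55, 0.55, 0], [1, 0.45, 0.7, 0.55, 0], [1, 0.55, 0.85, 0.55, 0], [1, 0.62, 0.96, 0.55, 0], [1, 0.645, 1, 0.55, 0], [1, 0.645, 1, 0.55, 0]]]}}

```text
t: 3.58
tool_pos: [0.5725, -0.1003, 0.1624]
orientation: [-3.138, -0.113, 0.003]
force: [-0.6, 0.0, -5.5]
opening: 0.0117
gripper_force: 40.0
```

Call:
{"name": "send_rows", "arguments": {"plan": [[[1, 0, 0.05, 0, 0], [1, 0, 0.12, 0, 0], [1, 0, 0.18, 0, 0], [1, 0, 0.205, 0, 0], [1, 0, 0.205, 0, 0], [1, 0, 0.205, -0.1, 0], [1, 0, 0.205, -0.1, 0], [1, 0, 0.205, -0.1, 0]]]}}

```text
t: 4.25
tool_pos: [0.571, -0.0621, 0.1424]
orientation: [-3.139, -0.107, 0.005]
force: [0.3, -0.0, -5.8]
opening: 0.0116
gripper_force: 40.0
```

Run:
```python
from h import *
s=telemetry.read_state(); print(s["tool_pos"],s["orientation"],s["force"],s["opening"])
p,d,K,T,c=grab("wrist"); C=cloud(d,K,T); np.savez("wrist2.npz",p=p,d=d,K=K,T=T); cv2.imwrite("pics/wrist2.png",p)
```

```text
[ 0.57103557 -0.06209238  0.14240353] [-3.13923177 -0.10716831  0.00503515] [ 0.27919419 -0.0451474  -5.83779615] 0.011575318154275623
```

View pics/wrist2.png

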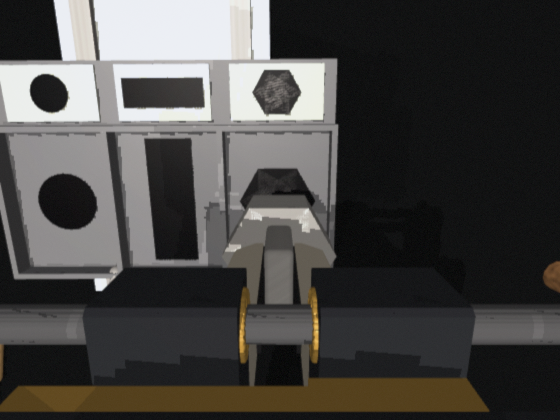

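The wrist view shows the hex held over the hex bay. The disc mark is at (67,201), the bar mark at (171,199), and the hex mark sits behind the weight at (278,185). I'll check the bay positions from here.

Run:
```python
from h import *
z=np.load("wrist2.npz"); p,d,K,T=z["p"],z["d"],z["K"],z["T"]; C=cloud(d,K,T)
g=cv2.cvtColor(p,cv2.COLOR_BGR2GRAY)
for nm,(u0,v0,u1,v1) in dict(r=(32,160,103,240),b=(136,132,204,266),lr=(20,68,80,115),lb=(116,70,210,115),lh=(245,65,308,118)).items():
    m=(g[v0:v1,u0:u1]<70).astype(np.uint8)
    n,l,s,ce=cv2.connectedComponentsWithStats(m); k=1+np.argmax(s[1:,4]); c=ce[k]+[u0,v0]
    zz=np.median(C[v0:v1,u0:u1,2][l==k]); pt=C[v0:v1,u0:u1][l==k]
    print(nm,s[k],c.round(1),"depth z",zz.round(4),"ray",ray(*c,zz,K,T).round(4),ray(*c,.018,K,T).round(4))
    print(cv2.minAreaRect((pt[:,:2]*1000).astype(np.float32)))
```

```text
r [   6   14   59   55 2514] [ 67.2 201.2] depth z 0.0189 ray [0.5637 0.0997 0.0189] [0.5635 0.1002 0.018 ]
((588.0437622070312, 28.638999938964844), (43.57707214355469, 194.53570556640625), 19.281150817871094)
b [   9    7   53  121 5348] [172. 198.] depth z 0.0187 ray [0.5717 0.0202 0.0187] [0.5715 0.0204 0.018 ]
((591.2863159179688, 9.518226623535156), (74.67584991455078, 146.1535186767578), 64.1127700805664)
lr [  11    7   36   37 1068] [48.5 92.9] depth z 0.021 ray [0.6421 0.1057 0.021 ] [0.6422 0.1074 0.018 ]
((646.95947265625, 31.87183380126953), (24.226383209228516, 174.4678955078125), 3.8483736515045166)
lb [   6    9   81   28 2209] [162.2  92.4] depth z 0.0209 ray [0.648  0.0262 0.0209] [0.6481 0.027  0.018 ]
((648.8305053710938, -0.5183677673339844), (20.042341232299805, 110.29115295410156), 1.9880669116973877)
lh [ 22   7  32  41 351] [286.9  97.4] depth z 0.021 ray [ 0.6507 -0.0614  0.021 ] [ 0.6508 -0.0614  0.018 ]
((651.0873413085938, -60.401527404785156), (14.318931579589844, 30.250566482543945), 64.95772552490234)
```

Call:
{"name": "send_rows", "arguments": {"plan": [[[1, 0.0225, 0.005, -0.06, 0], [1, 0.0225, 0.005, -0.14, 0], [1, 0.0225, 0.005, -0.22, 0], [1, 0.0225, 0.005, -0.28, 0], [1, 0.0225, 0.005, -0.32, 0], [1, 0.0225, 0.005, -0.335, 0], [1, 0.0225, 0.005, -0.34, 0], [1, 0.0225, 0.005, -0.345, 0], [1, 0.0225, 0.005, -0.345, 0]]]}}

```text
t: 5.05
tool_pos: [0.5776, -0.0611, 0.0754]
orientation: [3.139, 0.108, 0.002]
force: [0.3, -0.1, -5.5]
opening: 0.0116
gripper_force: 40.0
```

Call:
{"name": "send_rows", "arguments": {"plan": [[[1, 0, 0, -0.006, 0], [1, 0, 0, -0.01, 0], [1, 0, 0, -0.013, 0], [1, 0, 0, -0.013, 0]]]}}

```text
t: 5.38
tool_pos: [0.5771, -0.061, 0.0723]
orientation: [3.14, 0.108, 0.001]
force: [0.2, 0.1, -4.9]
opening: 0.0118
gripper_force: 40.0
```

Call:
{"name": "send_rows", "arguments": {"plan": [[[1, 0, 0, -0.003, 0], [1, 0, 0, -0.006, 0], [1, 0, 0, -0.009, 0], [1, 0, 0, -0.009, 0]]]}}

```text
t: 5.72
tool_pos: [0.5783, -0.061, 0.0722]
orientation: [3.139, 0.108, 0.005]
force: [-1.7, 1.6, 7.0]
opening: 0.0114
gripper_force: 40.0
```

Call:
{"name": "send_rows", "arguments": {"plan": [[[0.3, 0, 0, 0, 0], [0.1, 0, 0, 0, 0], [0, 0, 0, 0, 0], [0, 0, 0, 0.1, 0], [0, 0, 0, 0.25, 0], [0, 0, 0, 0.4, 0], [0, 0, 0, 0.55, 0], [0, 0.02, -0.15, 0.6, -0.08], [0, 0.05, -0.33, 0.6, -0.16], [0, 0.08, -0.5, 0.6, -0.25], [0, 0.1, -0.68, 0.6, -0.33], [0, 0.1, -0.85, 0.6, -0.4], [0, 0.1, -1, 0.6, -0.41], [0, 0.1, -1, 0.6, -0.41]]]}}

```text
t: 6.88
tool_pos: [0.596, -0.2667, 0.1899]
orientation: [3.087, -0.572, 0.0]
force: [0.2, 0.3, 0.9]
opening: 0.0467
gripper_force: 0.0
```

Run:
```python
from h import *
s=telemetry.read_state(); print(s["t"],s["tool_pos"],s["orientation"],s["force"],s["opening"])
p,d,K,T,c=grab("wrist"); C=cloud(d,K,T); np.savez("wrist3.npz",p=p,d=d,K=K,T=T)
q=(.616,-.346)
m=(np.hypot(C[...,0]-q[0],C[...,1]-q[1])<.06)&(C[...,2]>.056)&(C[...,2]<.075)&(d>0)
v,u=np.nonzero(m); print(m.sum(),u.min(),u.max(),v.min(),v.max())
t=C[m];print(t.mean(0),cv2.minAreaRect((t[:,:2]*1000).astype(np.float32)))
```

```text
6.8833 [ 0.59598058 -0.26667613  0.18985126] [ 3.08691772e+00 -5.71623677e-01  1.73369976e-04] [0.21440037 0.29873895 0.92606824] 0.04665290298474692
1760 353 376 90 188
[ 0.6205765  -0.3427724   0.06366526] ((619.2586669921875, -343.1087646484375), (12.561002731323242, 71.53843688964844), 68.93265533447266)
```

Run:
```python
from h import *
for f in("wrist3.npz","top0.npz"):
    z=np.load(f); C=cloud(z["d"],z["K"],z["T"]); m=(C[...,2]>.1)&(C[...,2]<.135)&(C[...,0]>.5)&(C[...,0]<.75)&(C[...,1]>-.6)&(C[...,1]<-.36)&(z["d"]>0)
    t=C[m]; 
    if len(t)>5:
        print(f,len(t),t.min(0).round(3),t.max(0).round(3)); 
        a=np.radians(-21.1); l=(t[:,:2]-[.619,-.343])@np.array([[np.cos(a),-np.sin(a)],[np.sin(a),np.cos(a)]]); print("local",l.min(0).round(3),l.max(0).round(3))
print(telemetry.read_state()["tool_pos"])
```

```text
wrist3.npz 4827 [ 0.629 -0.452  0.1  ] [ 0.675 -0.419  0.122]
local [ 0.045 -0.093] [ 0.084 -0.055]
top0.npz 503 [ 0.566 -0.479  0.1  ] [ 0.682 -0.423  0.125]
local [-0.005 -0.133] [ 0.101 -0.06 ]
[ 0.59626086 -0.26402549  0.18974654]
```

Call:
{"name": "send_rows", "arguments": {"plan": [[[0, 0.03, -0.15, 0, 0], [0, 0.07, -0.3, -0.05, 0], [0, 0.087, -0.385, -0.15, 0], [0, 0.087, -0.385, -0.28, 0], [0, 0.087, -0.385, -0.35, 0], [0, 0.087, -0.385, -0.35, 0], [0, 0.087, -0.385, -0.35, 0], [0, 0.087, -0.385, -0.35, 0]]]}}

```text
t: 7.6
tool_pos: [0.6151, -0.3372, 0.1218]
orientation: [3.091, -0.562, 0.002]
force: [0.5, -1.2, 0.9]
opening: 0.0463
gripper_force: 0.0
```

Run:
```python
from h import *
p,d,K,T,c=grab("wrist"); C=cloud(d,K,T)
s=telemetry.read_state(); print(s["t"],s["tool_pos"],s["force"],s["opening"])
q=(.616,-.346)
m=(np.hypot(C[...,0]-q[0],C[...,1]-q[1])<.06)&(C[...,2]>.056)&(C[...,2]<.075)&(d>0)
v,u=np.nonzero(m); print(m.sum(),u.min(),u.max(),v.min(),v.max())
t=C[m];print(t.mean(0),cv2.minAreaRect((t[:,:2]*1000).astype(np.float32)))
```

```text
7.65 [ 0.61550903 -0.33759222  0.12258736] [ 0.4263165  -0.31902006  0.05334296] 0.04642872567119044
2384 278 298 161 279
[ 0.62132653 -0.34405945  0.06403815] ((619.1451416015625, -343.486083984375), (11.72533893585205, 71.7416763305664), 69.43072509765625)
```

Call:
{"name": "send_rows", "arguments": {"plan": [[[0, -0.01, -0.017, -0.08, 0], [0, -0.01, -0.017, -0.18, 0], [0, -0.01, -0.017, -0.26, 0], [0, -0.01, -0.017, -0.3, 0], [0, -0.01, -0.017, -0.31, 0], [0, -0.01, -0.017, -0.31, 0], [1, -0.01, -0.017, -0.31, 0], [1, -0.01, -0.017, -0.31, 0], [1, -0.01, -0.017, -0.31, 0], [1, -0.01, -0.017, -0.31, 0], [1, -0.01, -0.017, -0.31, 0], [1, -0.01, -0.017, -0.31, 0]]], "force": 55}}

```text
t: 8.65
tool_pos: [0.6124, -0.3415, 0.0586]
orientation: [3.09, -0.564, 0.001]
force: [-1.1, -3.0, 0.9]
opening: 0.0112
gripper_force: 55.3
```

Call:
{"name": "send_rows", "arguments": {"plan": [[[1, 0, 0, 0.06, 0], [1, 0, 0, 0.16, 0], [1, 0, 0, 0.28, 0], [1, 0, 0, 0.4, 0], [1, -0.01, 0.05, 0.5, 0], [1, -0.03, 0.15, 0.58, 0.04], [1, -0.06, 0.29, 0.6, 0.1], [1, -0.09, 0.44, 0.6, 0.17], [1, -0.12, 0.59, 0.6, 0.24], [1, -0.15, 0.74, 0.6, 0.31], [1, -0.18, 0.88, 0.6, 0.38], [1, -0.2, 0.97, 0.6, 0.42], [1, -0.2, 1, 0.6, 0.42], [1, -0.2, 1, 0.6, 0.42]]]}}

```text
t: 9.82
tool_pos: [0.5716, -0.1394, 0.1778]
orientation: [-3.138, -0.126, 0.003]
force: [-0.1, -0.4, -7.4]
opening: 0.0113
gripper_force: 55.0
```

Call:
{"name": "send_rows", "arguments": {"plan": [[[1, 0, 0.06, 0, 0], [1, -0.01, 0.18, 0, 0], [1, -0.02, 0.32, 0, 0], [1, -0.03, 0.46, 0, 0], [1, -0.04, 0.6, 0, 0], [1, -0.04, 0.72, 0, 0], [1, -0.04, 0.79, 0, 0], [1, -0.04, 0.8, 0, 0], [1, -0.04, 0.8, 0, 0], [1, -0.04, 0.8, -0.06, 0], [1, -0.04, 0.8, -0.06, 0], [1, -0.04, 0.8, -0.06, 0]]]}}

```text
t: 10.82
tool_pos: [0.5633, 0.0175, 0.1645]
orientation: [3.139, 0.122, -0.005]
force: [-0.6, -0.5, -6.8]
opening: 0.0115
gripper_force: 55.0
```

Run:
```python
from h import *
p,d,K,T,c=grab("wrist"); np.savez("wrist4.npz",p=p,d=d,K=K,T=T); cv2.imwrite("pics/wrist4.png",p)
s=telemetry.read_state(); print(s["t"],s["tool_pos"],s["orientation"],s["force"],s["wrist_torque"],s["opening"])
```

```text
10.8667 [0.56368161 0.01760282 0.16514663] [ 3.13920543  0.12170909 -0.00319557] [ 0.463127   -0.75384213 -6.95740659] [0.02870375 0.08311455 0.07136305] 0.01168117197349062
```

View pics/wrist4.png

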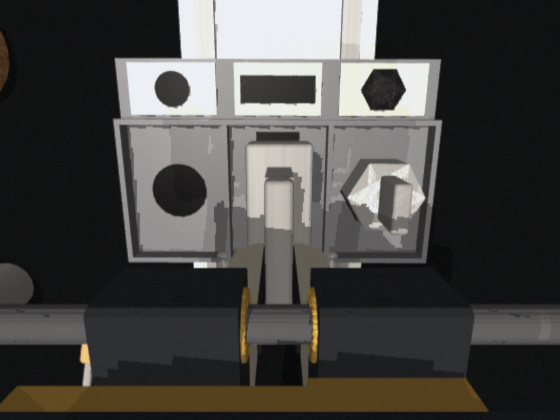

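The hex is sitting in its bay at (385,198). The bar is held level-looking over the middle bay, with the disc mark at (180,191) and the bar label at (278,90). I'll measure the offset next.

Run:
```python
from h import *
z=np.load("wrist4.npz"); p,d,K,T=z["p"],z["d"],z["K"],z["T"]; C=cloud(d,K,T)
g=cv2.cvtColor(p,cv2.COLOR_BGR2GRAY)
for nm,(u0,v0,u1,v1) in dict(r=(145,155,212,225),lr=(148,66,196,112),lb=(236,70,320,108),lh=(355,66,412,113)).items():
    m=(g[v0:v1,u0:u1]<70).astype(np.uint8)
    n,l,s,ce=cv2.connectedComponentsWithStats(m); k=1+np.argmax(s[1:,4]); c=ce[k]+[u0,v0]
    zz=.018 if nm=='r' else .021
    print(nm,s[k],c.round(1),ray(*c,zz,K,T).round(4),np.median(C[v0:v1,u0:u1,2][l==k]).round(4))
# walls (rims z~.032)
m=(C[...,2]>.027)&(C[...,2]<.037)&(d>0)&(C[...,0]<.64)
t=C[m]; print(len(t),cv2.minAreaRect((t[:,:2]*1000).astype(np.float32)))
# bar handle & block as held
for zl,zh in((.158,.185),(.118,.135)):
  m=(C[...,2]>zl)&(C[...,2]<zh)&(d>0)&(np.abs(C[...,1]-.018)<.025)&(C[...,0]>.5)&(C[...,0]<.64)
  t=C[m]; 
  if len(t)>10: print(zl,len(t),t.min(0).round(4),t.max(0).round(4),cv2.minAreaRect((t[:,:2]*1000).astype(np.float32)));A=np.c_[t[:,:2]-t[:,:2].mean(0),np.ones(len(t))]; print(np.linalg.lstsq(A,t[:,2],rcond=None)[0])
```

```text
r [   8    9   54   52 2161] [179.2 189.8] [0.5647 0.1002 0.018 ] 0.0189
lr [  8   6  33  34 874] [171.6  88.5] [0.6433 0.1059 0.021 ] 0.0211
lb [   5    6   74   27 1874] [277.7  89.1] [0.6492 0.0259 0.021 ] 0.0209
lh [   7    4   43   40 1308] [383.   89.2] [ 0.6554 -0.0536  0.021 ] 0.021
7481 ((559.265380859375, 76.40921783447266), (141.82861328125, 369.8294677734375), 11.039459228515625)
0.158 5171 [ 0.5515 -0.0013  0.158 ] [0.6068 0.0401 0.185 ] ((578.1347045898438, 17.14667510986328), (38.149166107177734, 54.64262008666992), 71.22501373291016)
[-0.04902927 -0.00190951  0.17011982]
0.118 4493 [0.5626 0.002  0.118 ] [0.6187 0.0395 0.1348] ((590.7327270507812, 20.61992835998535), (54.10360336303711, 34.224063873291016), 4.412074089050293)
[-0.01744902 -0.00705913  0.12980386]
```

Call:
{"name": "send_rows", "arguments": {"plan": [[[1, 0.005, 0.005, -0.06, 0], [1, 0.005, 0.005, -0.15, 0], [1, 0.005, 0.005, -0.25, 0], [1, 0.005, 0.005, -0.33, 0], [1, 0.005, 0.005, -0.39, 0], [1, 0.005, 0.005, -0.415, 0], [1, 0.005, 0.005, -0.425, 0], [1, 0.005, 0.005, -0.43, 0], [1, 0.005, 0.005, -0.43, 0]]]}}

```text
t: 11.62
tool_pos: [0.5661, 0.0196, 0.0811]
orientation: [3.139, 0.124, 0.002]
force: [0.2, -0.3, -6.8]
opening: 0.0114
gripper_force: 55.0
```

Call:
{"name": "send_rows", "arguments": {"plan": [[[1, 0, 0, -0.007, 0], [1, 0, 0, -0.013, 0], [1, 0, 0, -0.018, 0], [1, 0, 0, -0.022, 0], [1, 0, 0, -0.022, 0]]]}}

```text
t: 12.03
tool_pos: [0.5657, 0.0195, 0.0765]
orientation: [3.139, 0.124, 0.001]
force: [-1.2, -0.9, -2.9]
opening: 0.0115
gripper_force: 55.0
```

Call:
{"name": "send_rows", "arguments": {"plan": [[[1, 0, 0, -0.003, 0], [1, 0, 0, -0.006, 0], [1, 0, 0, -0.006, 0]]]}}

```text
t: 12.28
tool_pos: [0.5667, 0.0195, 0.0764]
orientation: [3.139, 0.124, 0.005]
force: [-0.9, -1.1, 4.8]
opening: 0.0115
gripper_force: 55.0
```

Call:
{"name": "send_rows", "arguments": {"plan": [[[0.3, 0, 0, 0, 0], [0.1, 0, 0, 0, 0], [0, 0, 0, 0, 0], [0, 0, 0, 0.1, 0], [0, 0, 0, 0.25, 0], [0, 0, 0, 0.4, 0], [0, -0.03, 0.1, 0.5, 0], [0, -0.1, 0.28, 0.55, 0], [0, -0.18, 0.44, 0.55, 0], [0, -0.26, 0.6, 0.55, 0], [0, -0.34, 0.76, 0.55, 0], [0, -0.42, 0.9, 0.55, 0], [0, -0.5, 1, 0.55, 0], [0, -0.5, 1, 0.55, 0], [0, -0.5, 1, 0.55, 0]]]}}

```text
t: 13.53
tool_pos: [0.4648, 0.2206, 0.1847]
orientation: [-3.139, -0.129, -0.001]
force: [0.4, -0.6, -0.2]
opening: 0.0465
gripper_force: 0.0
```

```bash
cat > knob.py <<'E'
from h import *
p,d,K,T,c=grab("wrist"); C=cloud(d,K,T)
s=telemetry.read_state(); print(s["t"],s["tool_pos"],s["orientation"],s["force"],s["opening"])
m=(np.hypot(C[...,0]-.457,C[...,1]-.258)<.04)&(C[...,2]>.078)&(C[...,2]<.095)&(d>0)
v,u=np.nonzero(m); print(m.sum(),u.min(),u.max(),v.min(),v.max())
t=C[m];print(t.mean(0),t[:,2].max(),cv2.minEnclosingCircle((t[:,:2]*1000).astype(np.float32)))
E
python3 knob.py
python3 - <<'E'
from h import *
p,d,K,T,c=grab("top"); cv2.imwrite("pics/top2.png",cv2.resize(p[90:260,160:340],None,fx=3,fy=3,interpolation=cv2.INTER_CUBIC))
E
```

```text
13.5833 [0.46540825 0.21978401 0.1847543 ] [3.13884018e+00 1.26331216e-01 9.99607715e-04] [ 0.21912042 -0.69288293  0.29616546] 0.04660426377922704
1239 203 242 199 238
[0.45908646 0.2608913  0.08469165] 0.08747112332991583 ((458.14825439453125, 261.2188720703125), 14.111820220947266)
```

View pics/top2.png

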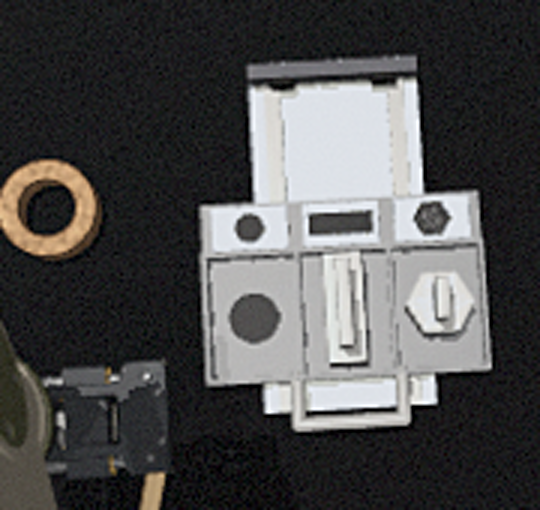

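The bar and hex sit squarely in their bays: bar at (343,305) in the crop, hex at (440,300). Now the round weight.

Call:
{"name": "send_rows", "arguments": {"plan": [[[0, -0.02, 0.1, 0, 0], [0, -0.035, 0.19, -0.05, 0], [0, -0.035, 0.2, -0.15, 0], [0, -0.035, 0.2, -0.25, 0], [0, -0.035, 0.2, -0.25, 0], [0, -0.035, 0.2, -0.25, 0], [0, -0.035, 0.2, -0.25, 0]]]}}

```text
t: 14.22
tool_pos: [0.4592, 0.259, 0.1356]
orientation: [-3.139, -0.122, -0.001]
force: [0.5, 0.1, 0.2]
opening: 0.0465
gripper_force: 0.0
```

```bash
python3 knob.py
```

```text
14.2667 [0.45954243 0.25928554 0.13612047] [-3.13862219e+00 -1.22128814e-01 -2.82225048e-03] [-0.37714211 -0.35621604  0.81172904] 0.04631145696423917
1839 253 300 214 261
[0.45917042 0.26136801 0.0847422 ] 0.08787246009536312 ((458.1813659667969, 261.3262939453125), 14.081916809082031)
```

Call:
{"name": "send_rows", "arguments": {"plan": [[[0, -0.006, 0.01, -0.08, 0], [0, -0.006, 0.01, -0.18, 0], [0, -0.006, 0.01, -0.26, 0], [0, -0.006, 0.01, -0.3, 0], [0, -0.006, 0.01, -0.311, 0], [0, -0.006, 0.01, -0.311, 0], [1, -0.006, 0.01, -0.311, 0], [1, -0.006, 0.01, -0.311, 0], [1, -0.006, 0.01, -0.311, 0], [1, -0.006, 0.01, -0.311, 0], [1, -0.006, 0.01, -0.311, 0]]], "force": 55}}

```text
t: 15.18
tool_pos: [0.458, 0.2615, 0.0735]
orientation: [3.139, 0.124, 0.003]
force: [0.8, -3.3, 5.3]
opening: 0.027
gripper_force: 55.0
```

Call:
{"name": "send_rows", "arguments": {"plan": [[[1, 0, 0, 0.06, 0], [1, 0, 0, 0.16, 0], [1, 0, 0, 0.28, 0], [1, 0.02, -0.03, 0.4, 0], [1, 0.07, -0.1, 0.5, 0], [1, 0.14, -0.21, 0.55, 0], [1, 0.22, -0.33, 0.55, 0], [1, 0.3, -0.46, 0.55, 0], [1, 0.38, -0.58, 0.55, 0], [1, 0.46, -0.7, 0.55, 0], [1, 0.52, -0.78, 0.55, 0], [1, 0.53, -0.805, 0.5, 0], [1, 0.53, -0.805, 0.45, 0], [1, 0.53, -0.805, 0.45, 0], [1, 0.53, -0.805, 0.45, 0]]]}}

```text
t: 16.43
tool_pos: [0.561, 0.1015, 0.1605]
orientation: [-3.139, -0.125, 0.007]
force: [0.4, -0.1, -6.9]
opening: 0.027
gripper_force: 55.0
```

Run:
```python
from h import *
s=telemetry.read_state(); print(s["t"],s["tool_pos"],s["force"],s["opening"])
p,d,K,T,c=grab("wrist"); C=cloud(d,K,T); cv2.imwrite("pics/wrist5.png",p)
g=cv2.cvtColor(p,cv2.COLOR_BGR2GRAY)
m=((g<70)&(C[...,2]>.015)&(C[...,2]<.026)&(C[...,0]>.62)&(C[...,0]<.68)).astype(np.uint8)
n,l,st,ce=cv2.connectedComponentsWithStats(m)
for k in range(1,n):
  if st[k,4]>300: print(st[k],ce[k].round(1),ray(*ce[k],.021,K,T).round(4))
```

```text
16.4333 [0.5610306  0.10153035 0.16046166] [ 0.41996716 -0.13288487 -6.87708128] 0.02696144680240322
[  2  17  37  72 732] [14.2 48.7] [0.659  0.3032 0.021 ]
[ 70  23  37  86 585] [95.8 68.8] [0.6499 0.2448 0.021 ]
[267  75  33  35 885] [283.1  92.3] [0.6446 0.106  0.021 ]
[ 475   74   44   40 1352] [496.8  93.4] [ 0.6566 -0.0534  0.021 ]
[ 353   80   76   27 2001] [390.2  92.9] [0.6506 0.0261 0.021 ]
```

View pics/wrist5.png

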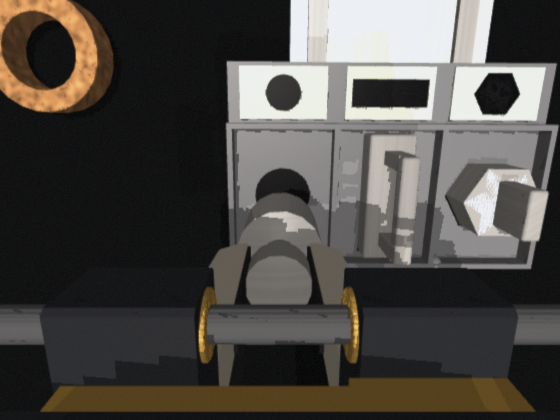

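The round weight is held over its bay, with the disc visible behind it at (283,185). The bar and hex are still seated.

Call:
{"name": "send_rows", "arguments": {"plan": [[[1, 0.015, -0.005, -0.06, 0], [1, 0.015, -0.005, -0.14, 0], [1, 0.015, -0.005, -0.22, 0], [1, 0.015, -0.005, -0.28, 0], [1, 0.015, -0.005, -0.31, 0], [1, 0.015, -0.005, -0.325, 0], [1, 0.015, -0.005, -0.33, 0], [1, 0.015, -0.005, -0.33, 0], [1, 0.015, -0.005, -0.33, 0]]]}}

```text
t: 17.23
tool_pos: [0.5669, 0.0997, 0.0975]
orientation: [-3.139, -0.124, -0.003]
force: [0.5, 0.1, -6.0]
opening: 0.027
gripper_force: 55.0
```

Call:
{"name": "send_rows", "arguments": {"plan": [[[1, 0, 0, -0.007, 0], [1, 0, 0, -0.014, 0], [1, 0, 0, -0.02, 0], [1, 0, 0, -0.025, 0], [1, 0, 0, -0.028, 0], [1, 0, 0, -0.028, 0]]]}}

```text
t: 17.73
tool_pos: [0.5666, 0.0996, 0.0916]
orientation: [3.139, 0.124, 0.002]
force: [-0.6, -1.0, -0.0]
opening: 0.0268
gripper_force: 55.0
```

Call:
{"name": "send_rows", "arguments": {"plan": [[[1, 0, 0, -0.003, 0], [1, 0, 0, -0.003, 0], [0.2, 0, 0, -0.003, 0], [0, 0, 0, -0.003, 0], [0, 0, 0, 0, 0], [0, 0, 0, 0.1, 0], [0, 0, 0, 0.25, 0], [0, 0, 0, 0.4, 0], [0.5, -0.05, -0.03, 0.45, 0], [1, -0.18, -0.11, 0.45, 0], [1, -0.33, -0.2, 0.45, 0], [1, -0.48, -0.3, 0.45, 0], [1, -0.6, -0.38, 0.45, 0], [1, -0.68, -0.43, 0.45, 0], [1, -0.68, -0.43, 0.45, 0], [1, -0.68, -0.43, 0.45, 0]]]}}

```text
t: 19.07
tool_pos: [0.4301, 0.0134, 0.1812]
orientation: [-3.139, -0.122, -0.002]
force: [0.2, 0.4, 0.5]
opening: 0.001
gripper_force: 0.0
```

Run:
```python
from h import *
s=telemetry.read_state(); print(s["t"],s["tool_pos"],s["orientation"],s["force"],s["opening"])
for n in("wrist","top"):
  p,d,K,T,c=grab(n); C=cloud(d,K,T); cv2.imwrite(f"pics/{n}6.png",p if n=="wrist" else cv2.resize(p[90:260,160:340],None,fx=3,fy=3))
  m=(C[...,2]>.029)&(C[...,2]<.045)&(d>0)&(C[...,0]>.455)&(C[...,0]<.492)&(abs(C[...,1]-.013)<.07)
  t=C[m]; print(n,len(t)); 
  if len(t)>10: print(t.mean(0).round(4),cv2.minAreaRect((t[:,:2]*1000).astype(np.float32)))
```

```text
19.0667 [0.43011848 0.01337806 0.18117106] [-3.13914786e+00 -1.22105309e-01 -2.49973769e-03] [0.1828872  0.40046208 0.48216366] 0.0010387157156207785
wrist 2293
[0.4786 0.0164 0.0368] ((479.92559814453125, 13.759025573730469), (24.17597770690918, 101.87796020507812), 0.0581524632871151)
top 5
```

View pics/wrist6.png

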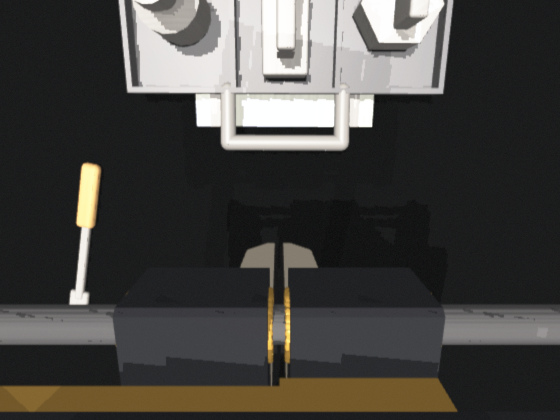

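All three weights are in their bays. The handle bar is centred at (285,143), straight ahead of the closed fingers. I'll lower behind it and push.

Call:
{"name": "send_rows", "arguments": {"plan": [[[1, 0, 0, -0.1, 0], [1, 0, 0, -0.25, 0], [1, 0, 0, -0.4, 0], [1, 0, 0, -0.55, 0], [1, 0, 0, -0.66, 0], [1, 0, 0, -0.71, 0], [1, 0, 0, -0.716, 0], [1, 0.05, 0.004, -0.716, 0], [1, 0.09, 0.007, -0.716, 0], [1, 0.12, 0.009, -0.716, 0], [1, 0.12, 0.009, -0.716, 0]]]}}

```text
t: 20.08
tool_pos: [0.4567, 0.0155, 0.0394]
orientation: [3.139, 0.125, 0.005]
force: [0.8, 1.1, 0.1]
opening: 0.0006
gripper_force: 0.0
```

Call:
{"name": "send_rows", "arguments": {"plan": [[[1, 0.02, 0.002, 0, 0], [1, 0.04, 0.003, 0, 0], [1, 0.06, 0.005, 0, 0], [1, 0.09, 0.007, 0, 0], [1, 0.12, 0.009, 0, 0], [1, 0.15, 0.011, 0, 0], [1, 0.18, 0.013, 0, 0], [1, 0.21, 0.016, 0, 0], [1, 0.24, 0.018, 0, 0], [1, 0.27, 0.02, 0, 0], [1, 0.3, 0.022, 0, 0], [1, 0.32, 0.024, 0, 0], [1, 0.33, 0.024, 0, 0], [1, 0.33, 0.024, 0, 0]]]}}

```text
t: 21.25
tool_pos: [0.5209, 0.0202, 0.0377]
orientation: [3.139, 0.124, 0.001]
force: [-0.2, 0.1, -0.3]
opening: 0.0007
gripper_force: 0.0
```

```bash
cat > lab.py <<'E'
from h import *
p,d,K,T,c=grab("top"); C=cloud(d,K,T); g=cv2.cvtColor(p,cv2.COLOR_BGR2GRAY)
s=telemetry.read_state(); print(s["t"],s["tool_pos"],s["force"])
m=((g<100)&(C[...,2]>.012)&(C[...,2]<.032)&(C[...,0]>.62)&(C[...,0]<.79)&(abs(C[...,1]-.02)<.13)).astype(np.uint8)
n,l,st,ce=cv2.connectedComponentsWithStats(m)
for k in range(1,n):
  if st[k,4]>25: print(st[k],ray(*ce[k],.021,K,T).round(4))
E
python3 lab.py
python3 - <<'E'
from h import *
z=np.load("top0.npz"); p,d,K,T=z["p"],z["d"],z["K"],z["T"]; C=cloud(d,K,T); g=cv2.cvtColor(p,cv2.COLOR_BGR2GRAY)
m=((g<100)&(C[...,2]>.012)&(C[...,2]<.032)&(C[...,0]>.62)&(C[...,0]<.79)&(abs(C[...,1]-.02)<.13)).astype(np.uint8)
n,l,st,ce=cv2.connectedComponentsWithStats(m)
for k in range(1,n):
  if st[k,4]>25: print("start",st[k],ray(*ce[k],.021,K,T).round(4))
E
```

```text
21.3 [0.52069406 0.02014405 0.03775135] [0.52639153 0.12759    0.75367119]
[243 113  56   7 162] [0.7774 0.0337 0.021 ]
[297 135  11  11  75] [ 0.7144 -0.0516  0.021 ]
[237 139   9   9  61] [0.703  0.1077 0.021 ]
[262 138  21   8 131] [0.7089 0.0275 0.021 ]
start [243 113  56   7 150] [0.7775 0.0321 0.021 ]
start [298 158  12  11  84] [ 0.652  -0.0566  0.021 ]
start [263 161  21   8 137] [0.6465 0.0236 0.021 ]
start [239 162   9   9  61] [0.6408 0.1025 0.021 ]
```

Call:
{"name": "send_rows", "arguments": {"plan": [[[1, 0.01, 0.001, 0, 0], [1, 0.03, 0.002, 0, 0], [1, 0.06, 0.004, 0, 0], [1, 0.09, 0.007, 0, 0], [1, 0.12, 0.009, 0, 0], [1, 0.15, 0.011, 0, 0], [1, 0.18, 0.013, 0, 0], [1, 0.21, 0.015, 0, 0], [1, 0.235, 0.017, 0, 0], [1, 0.25, 0.018, 0, 0], [1, 0.26, 0.019, 0, 0], [1, 0.265, 0.019, 0, 0], [1, 0.27, 0.02, 0, 0], [1, 0.27, 0.02, 0, 0]]]}}

```text
t: 22.47
tool_pos: [0.564, 0.0235, 0.0371]
orientation: [3.138, 0.125, -0.037]
force: [-60.2, -6.5, 51.1]
opening: 0.0004
gripper_force: 30.8
```

Call:
{"name": "send_rows", "arguments": {"plan": [[[1, 0.005, 0, 0, 0], [1, 0.01, 0.001, 0, 0], [1, 0.015, 0.001, 0, 0], [1, 0.02, 0.001, 0, 0], [1, 0.023, 0.002, 0, 0], [1, 0.023, 0.002, 0, 0]]]}}

```text
t: 22.97
tool_pos: [0.5643, 0.0235, 0.037]
orientation: [3.138, 0.125, -0.053]
force: [-82.8, -7.9, 72.3]
opening: 0.0004
gripper_force: 42.9
```

Force rose at once, so I'm backing off.

Call:
{"name": "send_rows", "arguments": {"plan": [[[1, -0.02, -0.002, 0, 0], [1, -0.05, -0.004, 0, 0], [1, -0.08, -0.006, 0, 0], [1, -0.11, -0.008, 0, 0], [1, -0.14, -0.01, 0, 0], [1, -0.14, -0.01, 0, 0]]]}}

```text
t: 23.47
tool_pos: [0.5505, 0.0227, 0.0377]
orientation: [-3.139, -0.124, -0.001]
force: [-0.1, -0.1, 0.6]
opening: 0.0004
gripper_force: 0.0
```

```bash
python3 lab.py
python3 - <<'E'
from h import *
p,d,K,T,c=grab("scene"); cv2.imwrite("pics/scene7.png",cv2.resize(p[160:320,170:390],None,fx=3.4,fy=3.4,interpolation=cv2.INTER_CUBIC))
E
```

```text
23.5167 [0.55086589 0.0227068  0.03772712] [-0.03162184 -0.39187933 -0.30513694]
[243 113  56   7 139] [0.778  0.0303 0.021 ]
[296 120  11  10  77] [ 0.756  -0.0482  0.021 ]
[261 123  21   7 129] [0.7508 0.0316 0.021 ]
[237 124   9   8  59] [0.7445 0.1103 0.021 ]
[289 133  28   3  32] [ 0.731  -0.0516  0.021 ]
[227 137  20   8  28] [0.7156 0.1275 0.021 ]
```

View pics/scene7.png

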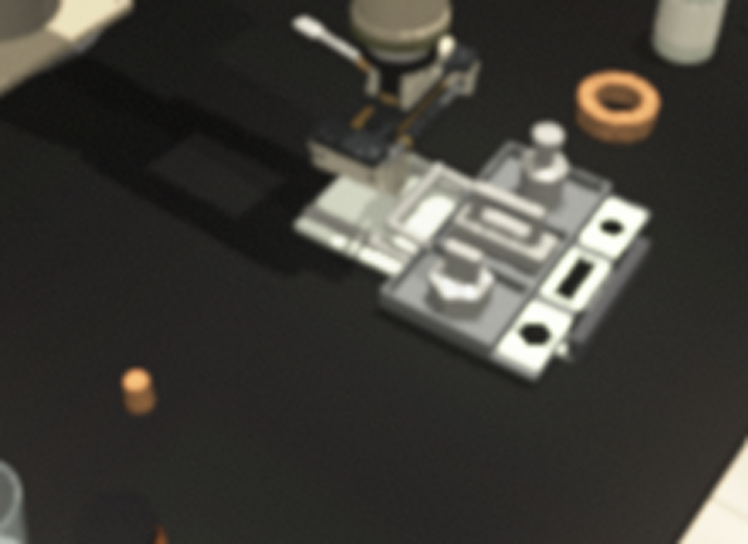

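The scene view shows all three weights seated and the tray close to the stop. By the labels it has travelled about 104 mm, so I'll measure the remaining gap to the stop numerically.

Run:
```python
from h import *
p,d,K,T,c=grab("top"); C=cloud(d,K,T); np.savez("top7.npz",p=p,d=d,K=K,T=T)
for f in("top0.npz","top7.npz"):
  z=np.load(f); C=cloud(z["d"],z["K"],z["T"]); g=cv2.cvtColor(z["p"],cv2.COLOR_BGR2GRAY); print(f)
  for u in(250,258,285,293): print(u,[(v,round(float(C[v,u,0]),3),round(float(C[v,u,2])*1000),int(g[v,u])) for v in (range(107,132) if f=="top7.npz" else range(107,120))])
  print("lip",[(v,round(float(C[v,270,0]),3),round(float(C[v,270,2])*1000),int(g[v,270])) for v in range(150,180)] if f=="top0.npz" else "")
z=np.load("top7.npz"); C=cloud(z["d"],z["K"],z["T"]); g=cv2.cvtColor(z["p"],cv2.COLOR_BGR2GRAY)
for u in (233,300): print(u,[(v,round(float(C[v,u,0]),3),round(float(C[v,u,1]),3),round(float(C[v,u,2])*1000),int(g[v,u])) for v in range(108,182,3)])
```

```text
top0.npz
250 [(107, 0.807, 3, 20), (108, 0.806, -2, 25), (109, 0.803, -2, 14), (110, 0.799, 1, 63), (111, 0.787, 29, 116), (112, 0.784, 30, 124), (113, 0.782, 29, 119), (114, 0.777, 34, 126), (115, 0.776, 30, 118), (116, 0.773, 30, 27), (117, 0.771, 28, 34), (118, 0.769, 28, 17), (119, 0.768, 22, 90)]
258 [(107, 0.809, -1, 26), (108, 0.805, 2, 30), (109, 0.801, 4, 10), (110, 0.8, -1, 64), (111, 0.787, 30, 124), (112, 0.785, 29, 119), (113, 0.781, 32, 118), (114, 0.778, 34, 120), (115, 0.775, 33, 93), (116, 0.774, 29, 11), (117, 0.773, 24, 22), (118, 0.77, 24, 79), (119, 0.77, 16, 147)]
285 [(107, 0.81, 0, 26), (108, 0.807, 1, 35), (109, 0.795, 29, 76), (110, 0.791, 30, 119), (111, 0.787, 34, 116), (112, 0.785, 31, 119), (113, 0.784, 28, 116), (114, 0.78, 30, 45), (115, 0.777, 32, 40), (116, 0.775, 30, 29), (117, 0.775, 23, 6), (118, 0.775, 14, 91), (119, 0.774, 7, 174)]
293 [(107, 0.81, 1, 20), (108, 0.809, -4, 60), (109, 0.794, 32, 117), (110, 0.791, 31, 114), (111, 0.788, 32, 115), (112, 0.786, 32, 115), (113, 0.784, 29, 97), (114, 0.783, 25, 14), (115, 0.782, 20, 67), (116, 0.782,
[... 3862 characters left out ...]
 -0.047, 2, 28), (117, 0.777, -0.046, 18, 193), (120, 0.768, -0.046, 20, 51), (123, 0.759, -0.046, 23, 99), (126, 0.752, -0.046, 20, 90), (129, 0.743, -0.046, 22, 72), (132, 0.731, -0.046, 37, 174), (135, 0.728, -0.047, 20, 148), (138, 0.72, -0.047, 17, 184), (141, 0.713, -0.047, 14, 207), (144, 0.696, -0.046, 48, 237), (147, 0.688, -0.046, 49, 238), (150, 0.681, -0.046, 49, 236), (153, 0.673, -0.046, 49, 192), (156, 0.589, -0.027, 400, 129), (159, 0.583, -0.027, 408, 93), (162, 0.576, -0.027, 416, 117), (165, 0.57, -0.026, 424, 125), (168, 0.564, -0.026, 429, 129), (171, 0.558, -0.026, 437, 140), (174, 0.552, -0.025, 445, 145), (177, 0.547, -0.025, 450, 159), (180, 0.541, -0.025, 456, 178)]
```

Call:
{"name": "send_rows", "arguments": {"plan": [[[1, 0.02, 0.001, 0, 0], [1, 0.035, 0.002, 0, 0], [1, 0.05, 0.003, 0, 0], [1, 0.055, 0.004, 0, 0], [1, 0.055, 0.004, 0, 0]]]}}

```text
t: 24.03
tool_pos: [0.5622, 0.0235, 0.0376]
orientation: [-3.139, -0.124, -0.0]
force: [0.4, 0.0, 1.1]
opening: 0.0007
gripper_force: 0.0
```

Call:
{"name": "send_rows", "arguments": {"plan": [[[1, 0.005, 0, 0, 0], [1, 0.008, 0, 0, 0], [1, 0.01, 0, 0, 0], [1, 0.01, 0, 0, 0]]]}}

```text
t: 24.37
tool_pos: [0.5632, 0.0235, 0.0375]
orientation: [-3.139, -0.124, 0.002]
force: [-2.0, -0.9, 2.1]
opening: 0.0005
gripper_force: 1.5
```

Call:
{"name": "send_rows", "arguments": {"plan": [[[1, 0.003, 0, 0, 0], [1, 0.006, 0, 0, 0], [1, 0.006, 0, 0, 0]]]}}

```text
t: 24.62
tool_pos: [0.5633, 0.0235, 0.0374]
orientation: [-3.139, -0.124, 0.006]
force: [-9.5, -0.6, 6.8]
opening: 0.0006
gripper_force: 4.8
```

```bash
python3 lab.py
python3 - <<'E'
from h import *
# wrist cloud: what surrounds handle/fingers, anything between fingertips and tray?
p,d,K,T,c=grab("wrist"); C=cloud(d,K,T)
g=cv2.cvtColor(p,cv2.COLOR_BGR2GRAY)
for y in(.07,.03,-.01):
  m=(d>0)&(abs(C[...,1]-y)<.003)&(C[...,0]>.735)&(C[...,0]<.80)
  v,u=np.nonzero(m); o=np.argsort(v); 
  r={}
  for i in o: r.setdefault(v[i],[]).append((*C[v[i],u[i]],g[v[i],u[i]]))
  print(y,[(int(k),*(np.mean(a,0)*[1000,1000,1000,1]).round(0).astype(int)[[0,2,3]].tolist()) for k,a in r.items()])
E
```

```text
24.6667 [0.56329572 0.02348131 0.03742898] [-9.42513099 -0.55741845  6.54841087]
[243 113  56   7 150] [0.7779 0.0318 0.021 ]
[296 120  11  10  71] [ 0.7564 -0.0487  0.021 ]
[261 123  21   7 130] [0.7506 0.0313 0.021 ]
[237 124   9   8  59] [0.7445 0.1103 0.021 ]
[289 133  28   3  32] [ 0.731  -0.0515  0.021 ]
[227 137  20   8  30] [0.7157 0.127  0.021 ]
0.07 []
0.03 []
-0.01 []
```

Call:
{"name": "send_rows", "arguments": {"plan": [[[1, -0.03, -0.002, 0, 0], [1, -0.08, -0.006, 0, 0], [1, -0.15, -0.011, 0, 0], [1, -0.15, -0.011, 0.1, 0], [1, -0.15, -0.011, 0.28, 0], [1, -0.15, -0.011, 0.46, 0], [1, -0.15, -0.011, 0.64, 0], [1, -0.1, -0.01, 0.8, 0], [1, 0.05, 0, 0.9, 0], [1, 0.2, 0, 0.9, 0], [1, 0.35, 0, 0.9, 0], [1, 0.45, 0, 0.9, 0], [1, 0.45, 0, 0.9, 0], [1, 0.45, 0, 0.9, 0]]]}}

```text
t: 25.88
tool_pos: [0.6553, 0.0234, 0.2168]
orientation: [-3.139, -0.124, 0.001]
force: [-0.6, -0.2, 0.6]
opening: 0.0006
gripper_force: 0.0
```

Run:
```python
from h import *
p,d,K,T,c=grab("wrist"); C=cloud(d,K,T); g=cv2.cvtColor(p,cv2.COLOR_BGR2GRAY); np.savez("wrist8.npz",p=p,d=d,K=K,T=T)
print(T[:3,3])
a=np.radians(4.2); ux=np.array([np.cos(a),np.sin(a)]); uy=np.array([-ux[1],ux[0]])
L=np.stack([C[...,:2]@ux,C[...,:2]@uy],-1)
for y in(.07,.035,.02,-.02,-.03,-.04,-.06,-.1):
  m=(d>0)&(abs(L[...,1]-y-0.0)<.0015)&(L[...,0]>.745)&(L[...,0]<.8)
  v=np.nonzero(m)[0]; r=[]
  for k in sorted(set(v)):
    q=m[k]; r.append((int(k),*(round(float(x)*1000) for x in (L[k][q][:,0].mean(),C[k][q][:,2].mean())),int(g[k][q].mean())))
  print(y,r)
```

```text
[0.72450037 0.03031226 0.36613867]
0.07 [(27, 799, 1, 25), (28, 798, 1, 24), (29, 798, 1, 25), (30, 797, 0, 25), (31, 796, 0, 25), (32, 795, 0, 25), (33, 794, 0, 24), (34, 793, 1, 25), (35, 793, 0, 25), (36, 792, 0, 25), (37, 791, 0, 24), (38, 790, 1, 24), (39, 789, 0, 24), (40, 788, 0, 25), (41, 788, 1, 26), (42, 787, 0, 23), (43, 786, 0, 25), (44, 785, 0, 25), (45, 784, 0, 24), (46, 783, 0, 24), (47, 782, 1, 25), (48, 782, 1, 24), (49, 781, 1, 25), (50, 780, 0, 25), (51, 779, 1, 25), (52, 778, 1, 58), (53, 777, 0, 153), (54, 774, 19, 216), (55, 773, 19, 223), (56, 772, 18, 239), (57, 771, 20, 252), (58, 770, 20, 254), (59, 770, 20, 254), (60, 769, 19, 254), (61, 768, 21, 254), (62, 767, 20, 254), (63, 766, 20, 254), (64, 765, 21, 254), (65, 765, 21, 254), (66, 764, 21, 254), (67, 763, 21, 254), (68, 762, 20, 251), (69, 761, 20, 251), (70, 760, 21, 240), (71, 760, 20, 212), (72, 759, 20, 193), (73, 758, 22, 162), (74, 757, 20, 128), (75, 756, 20, 126), (76, 755, 21, 104), (77, 755, 21, 102), (78, 754, 21, 82), (79, 753, 21, 109), (80, 752, 21, 107), (81, 751, 21, 113), (82, 750, 22,
[... 7694 characters left out ...]
1, 42), (54, 778, 0, 122), (55, 774, 19, 173), (56, 773, 18, 182), (57, 773, 18, 214), (58, 771, 21, 246), (59, 771, 20, 253), (60, 770, 21, 253), (61, 769, 21, 252), (62, 768, 20, 238), (63, 767, 22, 121), (64, 767, 20, 52), (65, 766, 21, 44), (66, 765, 21, 43), (67, 764, 21, 44), (68, 763, 21, 45), (69, 762, 21, 52), (70, 762, 20, 55), (71, 761, 20, 59), (72, 760, 21, 65), (73, 759, 21, 68), (74, 758, 21, 60), (75, 757, 21, 55), (76, 756, 22, 53), (77, 756, 21, 54), (78, 755, 21, 52), (79, 754, 20, 51), (80, 753, 21, 53), (81, 752, 21, 58), (82, 751, 21, 66), (83, 751, 20, 65), (84, 750, 21, 61), (85, 749, 21, 61), (86, 748, 21, 55), (87, 747, 21, 53), (88, 746, 22, 53), (89, 746, 21, 57)]
```

The tray lip (tray x of 0.774 m) touches the two stop bumpers, and the hex top is level at 48 mm. The robot is clear, so I'm handing in.

```bash
python3 -c "
from h import *
print(order.close_job())"
```

```text
the job is handed in; nothing more can be done
None
```

All three weights are set down in their own bays and the tray is home against the stop, handed in at about 26 s; the fingers did press the handle to about 83 N along the rail (about 110 N at the wrist overall) for a moment at the stop, under the 120 N wrist limit but above the 40 N limit if that counts fingers as the gripper's body.

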